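Put the lapping winder into reverse

TASK

Put the bench winder into reverse: pull its lever's spring collar up along the lever, push the lever past the gate block to the other side of the gate (to the right as seen from the robot), let the collar down and feel on with the lever until the collar's cross pin drops fully home into the reverse notch. Then let go; leave the things lying around the winder where they are.

Things in the scene. Friction and masses are not known exactly. Their poses are not given: they have to be found in the camera images.
- pivot (a point): Lever pivot, inside the grey gate box, 70 mm above the bench. Frame fixed to the winder: x = pivot axis, away from the operator and 30 deg up; y = horizontal, to the operator's left; z = lever direction at angle 0, leaning 30 deg from vertical to the operator's (robot's) side. The lever swings in this y-z plane. The grey box reaches 48 mm up along z, 37 mm either way along x, 75 mm either way along y.
- lever (a joint): Lever angle, rad: direction from the pivot is (0, -sin q, cos q) in the pivot frame, so positive is to the operator's right. Range -0.48 to 0.48; friction about 2 N at the collar, stays where left. Starts at -0.46 to -0.30 in the neutral bay. Reverse notch: middle set anew each time, between 0.13 and 0.36, not measured; in it the lever has about 0.03 rad play each way, then a dead stop.
- collar (a joint): How far the collar is raised along the lever, m: 0 fully down (neutral bay or reverse notch), about 0.0065 riding on the rim on either side of the notch, over 0.0125 needed to pass the gate block, 0.020 upper stop. A spring pushes it down with 5 N at 0 and 9 N at the top; let down on the rim it slides along as the lever is pushed and springs into the notch on reaching it.
- collar_mid (a point): Middle of the collar: knurled steel barrel, 24 mm diameter, 37 mm long, sliding on the lever; 109.5 mm from the pivot when down. z axis points up along the lever. Its cross pin, 8 mm thick and 58 mm long along x, lies 30 mm lower and runs on the notched plates. Fingers have room all round the barrel down to 95 mm from the pivot.
- block_top (a point): Middle of the top of the gate block, the raised part of the two notched steel plates, 88 mm from the pivot. It spans lever angles -0.17 to 0. With the collar down its pin stops against the block at -0.22; let down beyond the block it is clear of it from 0.06 on. The rim after the block is 82 mm from the pivot, the floors of neutral bay and notch 75 mm.
- lever_cap (a point): Top of the lever: centre of the upper face of a black cap 16 mm wide and 11 mm high, 161 mm from the pivot, on a round steel rod 10 mm thick.
- rail_mid (a point): Middle of the fixed horizontal steel thread rail, 12 mm diameter, 260 mm long along the winder (pivot y), 285 mm above the bench. It hangs above the collar, 62 mm from the lever's plane on its +x side, and bars a gripper from straight above: come in tilted, along the lever. Its posts and arms stand behind it.
- glue_jar_c (a point): Bystander: white-capped jar, 60 mm wide, 80 mm high, standing beside the winder; this point is 40 mm up its axis.
- thread_cone_c (a point): Bystander: cone of thread, 60 mm wide at the foot, 85 mm high; this point is 40 mm up its axis.
- wood_blank_c (a point): Bystander: small dark wooden block, 55 x 22 x 28 mm, lying before the winder; this point is its centre.
- screwdriver_grip (a point): Bystander: screwdriver lying on the bench; this point is the middle of its handle.

How it is judged:
By the outcome, as a careful person would: the job done as asked, in the order asked, and still so for the second after the job is handed in, with the robot touching nothing.
It also fails if it takes over 45 s, if anything falls off the work surface, if the arm or the gripper's body presses on something with over 40 N, if the wrist force passes 120 N, or if a joint passes its speed limit or range.

ROBOT

A 6-joint arm with a two-finger parallel gripper is mounted at the origin on the work surface. World frame = base frame: x ahead of the robot, y to its left, z up, the work surface at z = 0. Lengths are in m, angles in rad, forces in N, time in s.
With the tool pointing down it reaches from about 0.35 to 0.925 m from the base axis. Payload 6.4 kg.
Tool frame: the origin (TCP) lies on the centre line of the jaws, within the pads' length; the fingertips stand 14 mm ahead of it and the grasp point (between the pads) lies 5 mm behind it; z points along the fingers, y is the line along which they close (so a half turn about z gives the same grasp; the last joint's range is limited). The gripper opens to 94 mm and grips with 3 to 60 N. Pads are 16 mm wide; open, the fingers measure 119 mm over their backs; the gripper's body (75 mm by 177 mm) begins 78 mm behind the grasp point.
Start: joints at [0.955, 0.245, 1.558, -0, 1.339, -0.174], TCP at [0.278, 0.588, 0.186] pointing down, gripper open.
Joint ranges: [-3.13, 3.13], [-1.02, 2.26], [0.13, 2.54], [-0.95, 4.09], [0.21, 2.88], [-2.74, 2.74]. Speed limits (rad/s): [2.57, 2.57, 3.14, 3.14, 3.14, 3.14].

INTERFACE

Orientations are given as a unit quaternion [w, x, y, z].
In Python, from plant import bot gives the robot as it stands.
- The arm moves only by the tool jog_arm, never from a script. Its argument "steps" is text: rows parted by semicolons, each of 7 numbers parted by spaces: the shift along the tool's x, y, z in units of 40 mm (1.0 is 40 mm), then the turn, a rotation vector about the tool's x, y, z in degrees, then the finger opening in mm, from 0 to 94. In form: dx dy dz rx ry rz grip; .... A call has 1 to 5 rows; each row is the pose to reach, as a shift and turn from the pose commanded when the call began, along the tool's axes at that moment; what a row does not reach only later rows make up. A row lasts 1/12 s, in which the tool goes at most 41.7 mm and 7.16 degrees, less where a joint would pass 70% of its speed; a pose out of reach is approached as far as the arm can. A call with a gripper value outside its range is refused whole. The fingers move at their own pace and stop on an object; "grip_force" is the grip in N (left out, the last holds). Time passes only in rows, so rows that repeat a pose let the fingers close. It gives the time, the measured TCP pose, the force, the opening and the grip force at its end, in the units of the state.
- bot.observe(): the state, without advancing time (a new reading comes with each control period).
- bot.snapshot(name): name is "side" or "top"; returns the picture (384x512x3 uint8, red, green, blue); there is no depth.
- bot.get_calibration(name): a dict with "fx", "fy", "cx", "cy" (pixels), "k1" (the pictures are not rectified: a ray, as slopes to the right and down, at radius r is drawn at 1 + k1 r^2 times it, then the intrinsics apply), "world_from_camera" (4x4, takes a point from camera to world coordinates). Camera axes: x right, y up, looking along -z (the intrinsics and any distortion apply to the point x, -y, -z); pixel columns grow to the right and rows downward; lengths in m; the calibration is good to about 2 mm. A picture is of the moment at which its call begins. get_calibration takes no time and is no camera call.
- bot.sign_off(): hands the job in; it is judged then, once.
The state is a dict: "time": time; "joints": joint angles; "joint_vel": joint speeds; "effort": joint torques, N m; "position": TCP position; "tcp_rot": TCP orientation; "wrist_force": force on the tool from outside, world axes, zero at the start; "wrist_torque": the same for the moment, N m; "opening": finger opening in m; "finger_force": force on a finger pad.
Only numpy, scipy, OpenCV 4.12 (cv2) and the standard library are available. Lean on these libraries where they do the work, as an engineer would, in place of code of your own. Each camera call takes 0.05 s, during which the arm holds its last target. There are 200 camera calls.

## Working session

There is one attempt and no reset: what is moved stays moved. The work goes in short steps, Python scripts to look and compute and a tool call to move; the robot and the scene stay as the last step left them, time stands still between calls to the robot, and variables do not carry over. Pictures are saved under pics/ and viewed, at most 10 in all, crops included, and the job is handed in when it is done.

Besides the shell and the picture viewer there is one more tool, called as name(argument=value, ...), one argument or row to a line, values as JSON. jog_arm: Moves the arm, as the interface text tells. Its arguments: {"type":"object","properties":{"steps":{"type":"string"},"grip_force":{"type":"number"}},"required":["steps"]}

```bash
mkdir -p pics; ls; python3 - <<'E'
from plant import bot
import cv2
s=bot.observe();print(s)
for n in("side","top"):
    cv2.imwrite(f"pics/{n}0.png",bot.snapshot(n)[:,:,::-1]);print(bot.get_calibration(n))
E
```

```text
pics
{'time': 0.0, 'joints': array([ 9.54923134e-01,  2.45788593e-01,  1.55897863e+00, -4.92988691e-05,
        1.33868045e+00, -1.74106451e-01]), 'joint_vel': array([ 0.00043341,  0.0007933 ,  0.00124929, -0.00043752, -0.0008413 ,
       -0.00106104]), 'effort': array([ 1.26789546e-03, -4.15855157e+01, -3.14595044e+01,  6.84739393e-02,
        3.34800105e-02, -1.61896473e-04]), 'position': array([0.27754654, 0.58707821, 0.18478071]), 'tcp_rot': array([-3.34766853e-04,  2.19085969e-01,  9.75705118e-01, -8.65317365e-04]), 'wrist_force': array([ 0.2468071 , -0.96196766, -0.21445995]), 'wrist_torque': array([-0.08929933, -0.00245192,  0.03674043]), 'finger_force': 0.0, 'opening': 0.09385410664489098}
{'fx': 358.3927335252001, 'fy': 358.3927335252001, 'cx': 252.8404738311686, 'cy': 193.6366917324554, 'k1': -0.07077371842906229, 'world_from_camera': array([[ 0.93828598,  0.27160086, -0.2141317 ,  0.41794435],
       [-0.34580013,  0.7251407 , -0.59547733, -0.4462375 ],
       [-0.00645654,  0.6327748 ,  0.77430896,  0.79899838],
       [ 0.        ,  0.        ,  0.        ,  1.        ]])}
{'fx': 394.9685887899893, 'fy': 394.9685887899893, 'cx': 255.78867640726588, 'cy': 189.65376212787137, 'k1': -0.04602155661740578, 'world_from_camera': array([[ 0.01547047,  0.99790417, -0.0628325 ,  0.5115202 ],
       [-0.99920066,  0.01311279, -0.03776381, -0.00827868],
       [-0.03686076,  0.0633665 ,  0.99730937,  1.07129663],
       [ 0.        ,  0.        ,  0.        ,  1.        ]])}
```

```bash
python3 - <<'E'
import cv2
for n in("side","top"):
    im=cv2.imread(f"pics/{n}0.png");cv2.imwrite(f"pics/{n}0b.png",cv2.resize(im,(800,600),interpolation=cv2.INTER_CUBIC))
E
```

```text
(no output)
```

View pics/side0b.png

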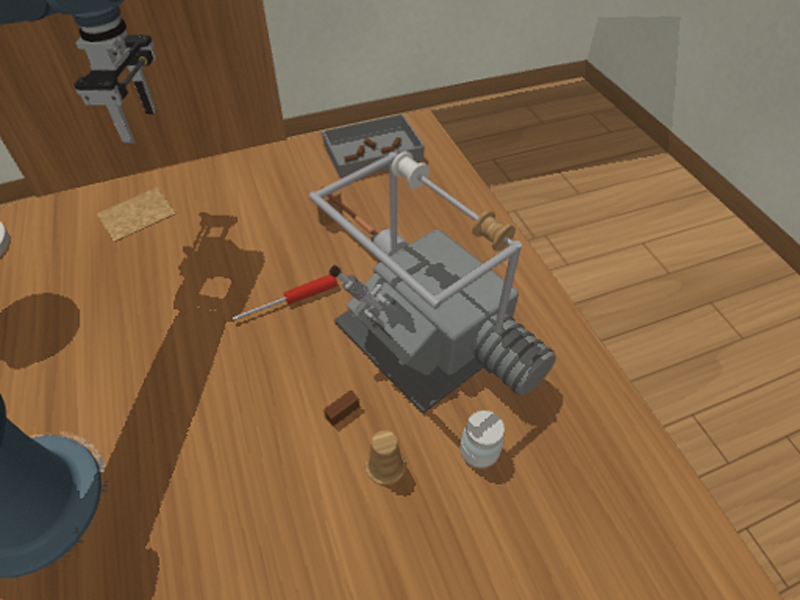

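View pics/top0b.png

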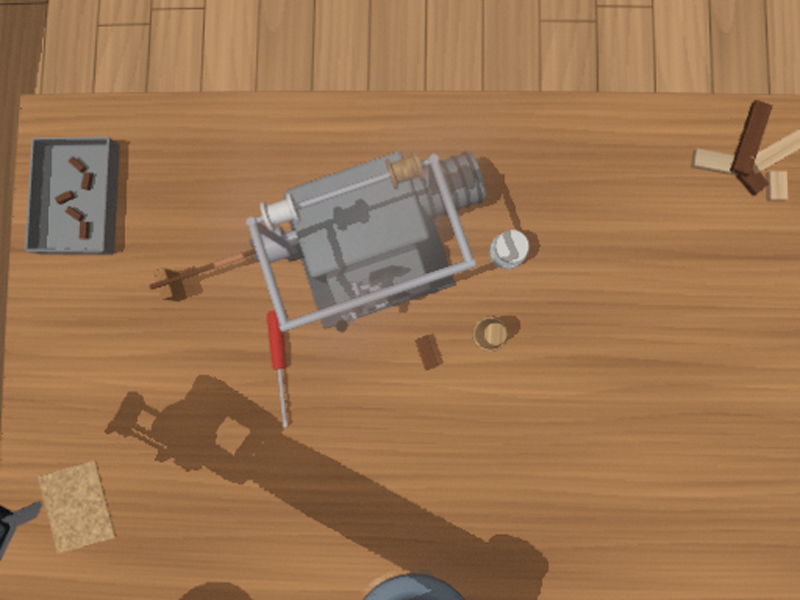

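The side view shows rail ends near (312,196) and (436,300), the cap at (335,271) and the collar just below it. In the top view the rail ends are near (283,326) and (470,264), with the cap at (341,325). I'll crop in closer.

```bash
python3 - <<'E'
import cv2
im=cv2.imread("pics/side0.png")[110:215,190:330];cv2.imwrite("pics/sc.png",cv2.resize(im,None,fx=5.6,fy=5.6,interpolation=cv2.INTER_CUBIC))
im=cv2.imread("pics/top0.png")[140:245,170:310];cv2.imwrite("pics/tc.png",cv2.resize(im,None,fx=5.6,fy=5.6,interpolation=cv2.INTER_CUBIC))
E
```

```text
(no output)
```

View pics/sc.png

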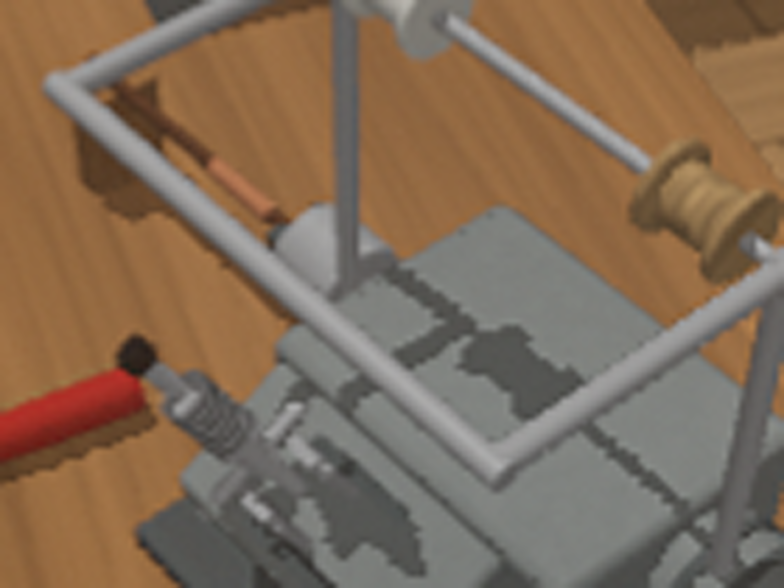

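View pics/tc.png

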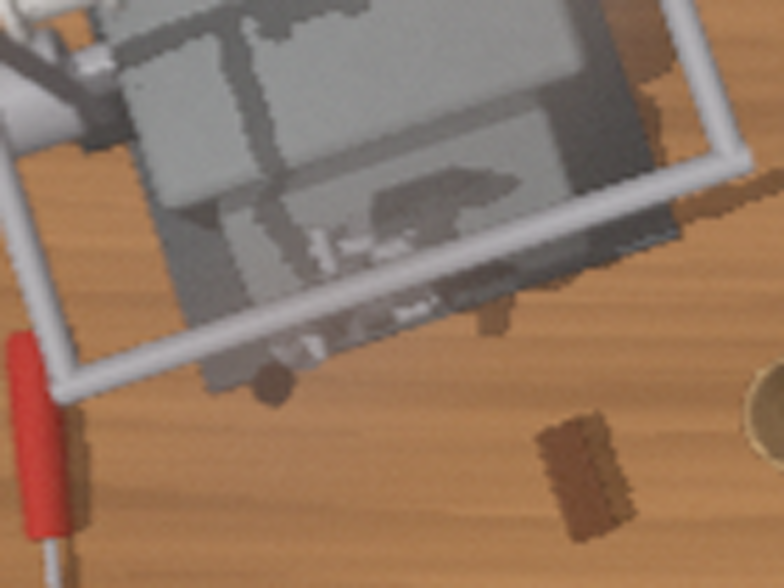

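The crop shows rail ends at (62,85) and (496,466), cap at (137,356) and barrel at about (212,415) in side view. In top view the rail ends are at (64,385) and (738,160), and the cap is at (273,383). Next I fit the winder pose.

```bash
cat > h.py <<'E'
import numpy as np, json
from plant import bot
from scipy.optimize import least_squares
from scipy.spatial.transform import Rotation as R
def proj(n,P):
    c=bot.get_calibration(n);M=np.linalg.inv(c["world_from_camera"]);p=M[:3,:3]@P+M[:3,3]
    u=np.array([p[0],-p[1]])/-p[2];u=u*(1+c["k1"]*(u@u));return np.array([c["fx"]*u[0]+c["cx"],c["fy"]*u[1]+c["cy"]])
def frame(px,py,yaw):
    a=np.array([np.cos(yaw),np.sin(yaw),0]);k=np.array([0,0,1]);c,s=np.cos(np.pi/6),.5
    return np.array([px,py,.07]),np.column_stack([c*a+s*k,np.cross(k,a),c*k-s*a])
def lev(w,q,r):
    o,F=w;return o+F@np.array([0,-np.sin(q),np.cos(q)])*r
def tool(q):
    """tool z down the lever, tool y along pivot x"""
E
python3 - <<'E'
from h import *
S=lambda x,y:np.array([190+x/5.6,110+y/5.6]);T=lambda x,y:np.array([170+x/5.6,140+y/5.6])
zr=(.285-.07-.031)/np.cos(np.pi/6)
def res(v,full=False):
    w=frame(*v[:3]);q=v[3];o,F=w
    L,Rr=[o+F@np.array([.062,y,zr]) for y in(.13,-.13)];cap=lev(w,q,.1555)
    r=[proj("side",L)-S(62,85),proj("side",Rr)-S(496,466),proj("side",cap)-S(137,356),proj("top",L)-T(64,385),proj("top",Rr)-T(738,160),proj("top",cap)-T(273,383),.5*(proj("side",lev(w,q,.1095))-S(212,415))]
    return np.concatenate(r)
s=least_squares(res,[.6,.05,-.3,-.4]);print(s.x,np.round(res(s.x).reshape(-1,2),1))
w=frame(*s.x[:3]);print(lev(w,s.x[3],.1095),lev(w,s.x[3],.161),w[1])
for r in (.091,.128,.1095):print("side crop of r",r,(proj("side",lev(w,s.x[3],r))-[190,110])*5.6)
np.save("w.npy",s.x)
E
```

```text
[ 0.61206948  0.06894341  0.33493609 -0.43162594] [[-0.6 -0.5]
 [ 1.   1.7]
 [ 0.1 -0.1]
 [-2.1  0.5]
 [ 0.7 -0.4]
 [-0.  -0.1]
 [-0.   0.1]]
[0.55004627 0.09586072 0.15613263] [0.52087554 0.10852046 0.1966425 ] [[ 0.81790151 -0.32870882 -0.47221566]
 [ 0.28467019  0.94443132 -0.16435441]
 [ 0.5         0.          0.8660254 ]]
side crop of r 0.091 [240.20130111 439.12585579]
side crop of r 0.128 [182.32376575 392.14465478]
side crop of r 0.1095 [211.62199155 415.92854546]
```

```bash
sed -i '/^def tool/,$d' h.py; cat >> h.py <<'E'
def pose(w,q,r):
    """TCP pose: tool z down the lever, tool y along its swing tangent (operator's left)"""
    F=w[1];u=F@[0,-np.sin(q),np.cos(q)];y=F@[0,np.cos(q),np.sin(q)]
    return w[0]+u*r,R.from_matrix(np.column_stack([np.cross(y,-u),y,-u]))
def rel(p0,R0,p,Rt):
    return np.round(np.r_[R0.inv().apply(p-p0)/.04,np.degrees((R0.inv()*Rt).as_rotvec())],3)
def now():
    s=bot.observe();q=s["tcp_rot"];return s["position"],R.from_quat(np.r_[q[1:],q[0]])
W=lambda:frame(*np.load("w.npy")[:3])
def qr(p,w):
    v=w[1].T@(p-w[0]);return v[0],np.arctan2(-v[1],v[2]),np.hypot(v[1],v[2])
E
python3 - <<'E'
from h import *
p,Rm=now();t=pose(W(),-.43,.30);print(t[0],rel(p,Rm,*t))
E
```

```text
[0.44219239 0.1422374  0.30615623] [ -8.475  -8.299  -3.021  11.196 -37.122 -36.35 ]
```

jog_arm(
  steps="-1 -1 -1 4 -8 -8 70; -2 -2 -1.5 5 -13 -13 60; -3 -2.8 -2 7 -18 -18 60; -3.6 -3.4 -2.4 8 -22 -22 60; -4.2 -4.1 -2.4 9 -26 -26 60",
  grip_force=40,
)

```text
time: 0.52
position: [0.3459, 0.4104, 0.2724]
tcp_rot: [0.192, 0.001, 0.974, -0.119]
wrist_force: [0.7, 0.4, 0.6]
opening: 0.0641
finger_force: 0.0
```

```bash
python3 - <<'E'
from h import *
p,Rm=now();t=pose(W(),-.43,.30);print(p,bot.observe()["joints"],rel(p,Rm,*t))
E
```

```text
[0.34594889 0.41043938 0.27239876] [ 0.90457433 -0.07330776  1.79446057 -0.46053669  1.38652908 -0.5866003 ] [ -2.249  -6.598   1.693   2.935 -12.451 -11.296]
```

jog_arm(
  steps="-0.3 -0.9 0.2 1 -3 -3 60; -0.7 -1.8 0.5 2 -6 -6 60; -1 -2.7 0.7 3 -9 -8 60; -1.3 -3.6 0.9 3 -12 -11 60; -1.6 -4.5 1.2 3 -12.4 -11.3 60",
)

```text
time: 0.93
position: [0.4116, 0.2262, 0.2909]
tcp_rot: [0.281, -0.103, 0.94, -0.162]
wrist_force: [1.5, -0.8, 0.1]
opening: 0.0602
finger_force: 0.0
```

```bash
python3 - <<'E'
from h import *
p,Rm=now();t=pose(W(),-.43,.30);print(p,bot.observe()["joints"],rel(p,Rm,*t))
E
```

```text
[0.41159478 0.2261962  0.29086948] [ 0.59351138 -0.47101972  2.13718463 -0.60155858  1.15732378 -1.03804   ] [-0.219 -2.162  0.645 -0.016 -0.313  0.098]
```

jog_arm(
  steps="-0.1 -0.8 0.2 0 0 0 60; -0.2 -1.5 0.4 0 0 0 60; -0.2 -1.7 0.4 0 0 0 60; -0.2 -1.7 0.4 0 0 0 60; -0.2 -1.7 0.4 0 0 0 60",
)

```text
time: 1.35
position: [0.4348, 0.1622, 0.3077]
tcp_rot: [0.281, -0.1, 0.941, -0.161]
wrist_force: [-0.4, -0.2, -0.7]
opening: 0.0599
finger_force: 0.0
```

```bash
python3 - <<'E'
from h import *
import cv2
p,Rm=now()
for r in(.3,.2,.111):print(rel(p,Rm,*pose(W(),-.43,r)))
print(bot.observe()["joints"])
im=np.hstack([bot.snapshot(n)[90:290,150:350,::-1] for n in("side","top")])
cv2.imwrite("pics/p1.png",cv2.resize(im,(800,400),interpolation=cv2.INTER_CUBIC))
E
```

```text
[ 0.007 -0.469  0.256 -0.063 -0.419 -0.258]
[-0.011 -0.466  2.756 -0.063 -0.419 -0.258]
[-0.028 -0.463  4.981 -0.063 -0.419 -0.258]
[ 0.40342926 -0.57573875  2.17282169 -0.52134192  1.11643248 -1.24936677]
```

View pics/p1.png

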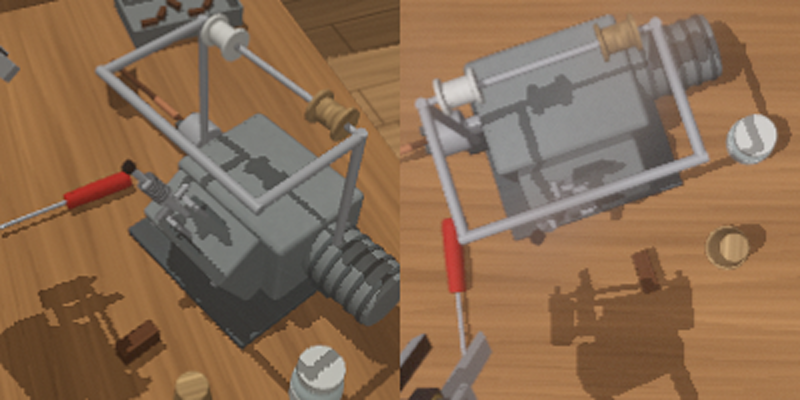

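```bash
python3 - <<'E'
from h import *
import cv2
p,Rm=now()
for n in("side","top"):print(n,proj(n,p),proj(n,p+Rm.apply([0,.036,.014])),proj(n,p+Rm.apply([0,-.036,.014])))
im=np.hstack([bot.snapshot(n)[100:300,50:300,::-1] for n in("side","top")])
cv2.imwrite("pics/p2.png",cv2.resize(im,(800,320),interpolation=cv2.INTER_CUBIC))
E
```

```text
side [161.44075694 129.23391841] [162.95599724 128.82134161] [170.18072331 138.27434686]
top [181.33107205 253.03864824] [169.3076793  249.42993664] [200.13257938 247.58259133]
```

View pics/p2.png

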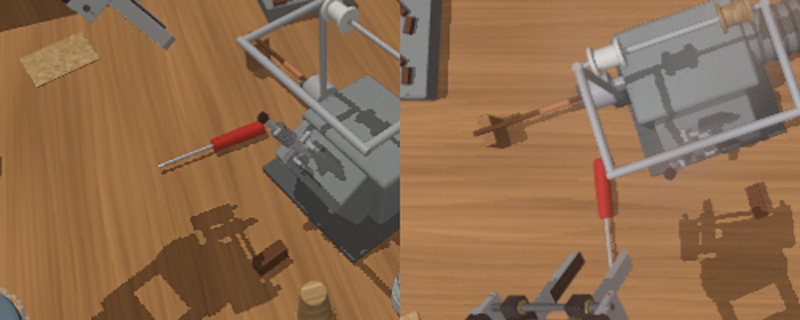

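```bash
python3 - <<'E'
from h import *
import cv2
p,Rm=now();s=bot.observe();print(s["time"],p,s["tcp_rot"],s["joint_vel"].round(3),s["joints"],s["opening"])
out=[]
for n,(x,y) in(("side",(100,80)),("top",(120,190))):
    im=bot.snapshot(n)[:,:,::-1].copy()
    c=cv2.resize(im[y:y+100,x:x+100],(400,400),interpolation=cv2.INTER_CUBIC)
    for sy in(-1,1):
      for sx in (-.008,.008):
        for dz in(.014,-.026):
          u=(proj(n,p+Rm.apply([sx,sy*s["opening"]/2,dz]))-[x,y]+.5)*4
          cv2.circle(c,tuple(int(v) for v in u),3,(0,0,255) if sy<0 else (0,255,0),-1)
    out.append(c)
cv2.imwrite("pics/p3.png",np.hstack(out))
E
```

```text
1.55 [0.43459758 0.16349156 0.3071045 ] [ 0.28023104 -0.10168335  0.94082329 -0.16119118] [ 0.002 -0.    -0.004  0.002 -0.003 -0.002] [ 0.40613231 -0.57392821  2.17242542 -0.52140017  1.11635945 -1.24983657] 0.059715687217439375
```

View pics/p3.png

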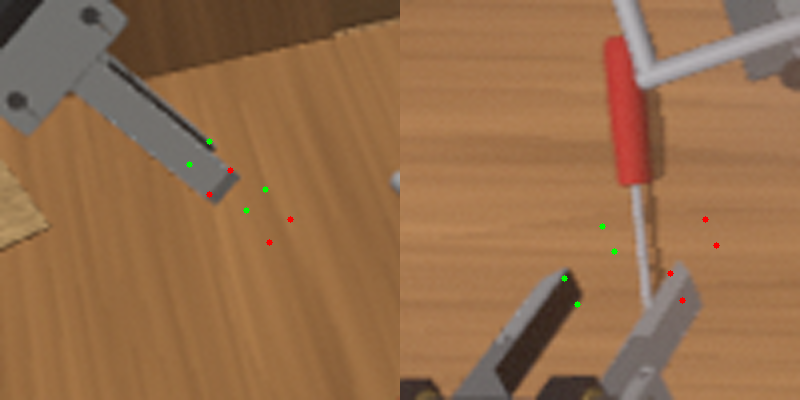

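```bash
python3 - <<'E'
from h import *
p,Rm=now()
f=lambda P:np.r_[proj("side",P)-[156.5,127.5],proj("top",P)-[193,260.5]]
s=least_squares(f,p);print(s.x,s.fun,"tool frame",Rm.inv().apply(s.x-p))
E
```

```text
[0.42484355 0.13403467 0.33790502] [-0.2472647   0.02093545  0.03474354 -0.23149003] tool frame [ 0.00121976 -0.03726354 -0.02248426]
```

The picture shows the fingertips (crop pixels 226,190 and 692,282) about 36 mm further back along the tool axis than the reported TCP implies. Both cameras agree on this, so I'll trust the cameras, approach in stages and check again from near.

jog_arm(
  steps="0 -0.49 0.6 0 -0.4 -0.25 60; 0 -0.49 1.4 0 -0.4 -0.25 60; 0 -0.49 2.2 0 -0.4 -0.25 60; 0 -0.49 3 0 -0.4 -0.25 60; 0 -0.49 3 0 -0.4 -0.25 60",
)

```text
time: 2.07
position: [0.5026, 0.1132, 0.2132]
tcp_rot: [0.278, -0.103, 0.941, -0.162]
wrist_force: [-0.8, -0.6, 0.3]
opening: 0.0597
finger_force: 0.0
```

```bash
python3 - <<'E'
from h import *
import cv2
bot.snapshot("side");bot.snapshot("side");bot.snapshot("side")
p,Rm=now();w=W();s=bot.observe();print(qr(p,w),s["wrist_force"],rel(p,Rm,*pose(w,-.43,.0745)))
out=[]
for n,(x,y) in(("side",(170,110)),("top",(170,160))):
    im=bot.snapshot(n)[:,:,::-1].copy()
    c=cv2.resize(im[y:y+100,x:x+100],(400,400),interpolation=cv2.INTER_CUBIC)
    for sy in(-1,1):
          u=(proj(n,p+Rm.apply([0,sy*(s["opening"]/2+.007),-.0225]))-[x,y]+.5)*4
          cv2.circle(c,tuple(int(v) for v in u),3,(0,0,255) if sy<0 else (0,255,0),-1)
    for r in(.161,.128,.091):
          u=(proj(n,lev(w,-.43,r))-[x,y]+.5)*4
          cv2.circle(c,tuple(int(v) for v in u),2,(255,255,0),-1)
    out.append(c)
cv2.imwrite("pics/p4.png",np.hstack(out))
E
```

```text
(np.float64(0.00032151535074328996), np.float64(-0.42773405229122674), np.float64(0.1909738245722597)) [ 0.10920901 -0.24416706 -0.55567519] [ 0.01   0.012  2.912 -0.03   0.03   0.098]
```

View pics/p4.png

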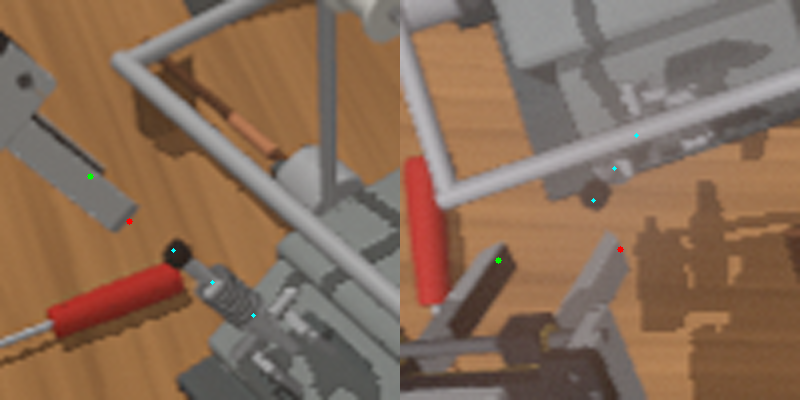

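The view confirms it: the fingertips (red and green marks) sit about 50 mm short of the cap and are lined up to straddle it. I'll advance to the grasp.

jog_arm(
  steps="0 0 0.6 0 0 0 56; 0 0 1.2 0 0 0 56; 0 0 1.8 0 0 0 56; 0 0 2.4 0 0 0 56; 0 0 2.4 0 0 0 56",
)

```text
time: 2.73
position: [0.5581, 0.0908, 0.1422]
tcp_rot: [0.282, -0.103, 0.94, -0.162]
wrist_force: [-0.2, 0.6, -0.1]
opening: 0.056
finger_force: 0.0
```

jog_arm(
  steps="0 0 0.25 0 0 0 56; 0 0 0.48 0 0 0 56; 0 0 0.48 0 0 0 56; 0 0 0.48 0 0 0 56; 0 0 0.48 0 0 0 56",
)

```text
time: 3.15
position: [0.5697, 0.087, 0.1306]
tcp_rot: [0.284, -0.103, 0.939, -0.162]
wrist_force: [0.4, 1.0, 0.3]
opening: 0.0559
finger_force: 0.0
```

```bash
python3 - <<'E'
from h import *
import cv2
p,Rm=now();w=W();s=bot.observe();print(qr(p,w),s["wrist_force"],rel(p,Rm,*pose(w,-.43,.0745)))
out=[]
for n,(x,y) in(("side",(170,110)),("top",(170,160))):
    im=bot.snapshot(n)[:,:,::-1].copy()
    c=cv2.resize(im[y:y+100,x:x+100],(400,400),interpolation=cv2.INTER_CUBIC)
    for sy in(-1,1):
          u=(proj(n,p+Rm.apply([0,sy*(s["opening"]/2+.007),-.0225]))-[x,y]+.5)*4
          cv2.circle(c,tuple(int(v) for v in u),3,(0,0,255) if sy<0 else (0,255,0),-1)
    for r in(.161,.128,.091):
          u=(proj(n,lev(w,-.43,r))-[x,y]+.5)*4
          cv2.circle(c,tuple(int(v) for v in u),2,(255,255,0),-1)
    out.append(c)
cv2.imwrite("pics/p5.png",np.hstack(out))
E
```

```text
(np.float64(0.0007744857007219164), np.float64(-0.41926876596210033), np.float64(0.07617272182025352)) [0.41822694 1.02811133 0.2899423 ] [ 0.019  0.02   0.042 -0.048  0.105  0.066]
```

View pics/p5.png

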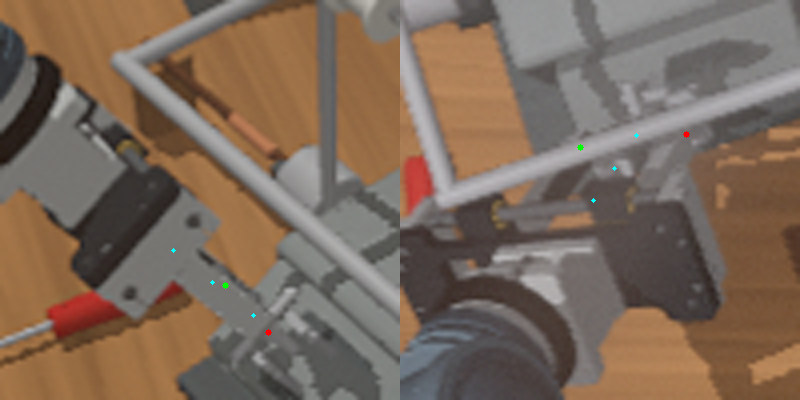

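jog_arm(
  steps="0 0 0 0 0 0 20; 0 0 0 0 0 0 20; 0 0 0 0 0 0 20; 0 0 0 0 0 0 20; 0 0 0 0 0 0 20",
  grip_force=45,
)

```text
time: 3.67
position: [0.5694, 0.0867, 0.1294]
tcp_rot: [0.284, -0.103, 0.94, -0.161]
wrist_force: [-1.4, 2.8, 0.6]
opening: 0.0259
finger_force: 1.3
```

jog_arm(
  steps="0 0 0 0 0 0 15; 0 0 0 0 0 0 15; 0 0 0 0 0 0 15; 0 0 0 0 0 0 15; 0 0 0 0 0 0 15",
)

```text
time: 4.08
position: [0.5694, 0.0868, 0.1293]
tcp_rot: [0.284, -0.103, 0.94, -0.161]
wrist_force: [-1.9, 3.1, 1.4]
opening: 0.0233
finger_force: 45.0
```

```bash
python3 - <<'E'
from h import *
print(qr(now()[0],W()))
E
```

```text
(np.float64(-0.00016260807100487024), np.float64(-0.42310265542540837), np.float64(0.07524520179845708))
```

jog_arm(
  steps="0 0 -0.1 0 0 0 15; 0 0 -0.2 0 0 0 15; 0 0 -0.3 0 0 0 15; 0 0 -0.42 0 0 0 15; 0 0 -0.42 0 0 0 15",
)

```text
time: 4.5
position: [0.5597, 0.0908, 0.1425]
tcp_rot: [0.284, -0.103, 0.94, -0.161]
wrist_force: [6.7, 1.2, -6.9]
opening: 0.0234
finger_force: 45.0
```

```bash
python3 - <<'E'
from h import *
p,Rm=now();w=W();print(qr(p,w));s=bot.observe();print("tool force",Rm.inv().apply(s["wrist_force"]))
for q in np.arange(-.35,.11,.0875):print(round(q,3),rel(p,Rm,*pose(w,q,.092)))
E
```

```text
(np.float64(-0.00036168626748367405), np.float64(-0.42391377928696977), np.float64(0.0920761745783722))
tool force [-2.33812623  2.94380294  8.9504249 ]
-0.35 [-0.009 -0.17   0.009 -4.597  0.018  0.064]
-0.262 [-9.000e-03 -3.690e-01  3.400e-02 -9.611e+00  1.600e-02  6.500e-02]
-0.175 [-8.0000e-03 -5.6600e-01  7.6000e-02 -1.4624e+01  1.3000e-02  6.5000e-02]
-0.087 [-8.0000e-03 -7.5800e-01  1.3600e-01 -1.9638e+01  1.0000e-02  6.6000e-02]
0.0 [-8.0000e-03 -9.4500e-01  2.1100e-01 -2.4651e+01  7.0000e-03  6.7000e-02]
0.088 [-8.0000e-03 -1.1240e+00  3.0300e-01 -2.9664e+01  4.0000e-03  6.7000e-02]
```

Force along the lever is about 9 N, as expected for a collar raised about 17 mm. Swinging now.

jog_arm(
  steps="0 -0.085 0.003 -2.3 0 0 15; 0 -0.17 0.009 -4.6 0 0 15; 0 -0.27 0.02 -7.1 0 0 15; 0 -0.37 0.034 -9.6 0 0 15; 0 -0.37 0.034 -9.6 0 0 15",
)

```text
time: 4.92
position: [0.5624, 0.0755, 0.1469]
tcp_rot: [0.274, -0.125, 0.95, -0.081]
wrist_force: [7.5, 4.7, -5.1]
opening: 0.0233
finger_force: 45.0
```

```bash
python3 - <<'E'
from h import *
p,Rm=now();w=W();print(qr(p,w));s=bot.observe();print("tool force",Rm.inv().apply(s["wrist_force"]))
for q in np.arange(-.2,.15,.06):print(round(q,3),rel(p,Rm,*pose(w,q,.092)))
E
```

```text
(np.float64(-0.00034453348875467665), np.float64(-0.24765402192235175), np.float64(0.09180815530615406))
tool force [-4.94112061  4.21222045  7.9093876 ]
-0.2 [-9.000e-03 -1.100e-01 -1.000e-03 -3.547e+00 -1.200e-02 -1.150e-01]
-0.14 [-0.009 -0.247  0.012 -6.984 -0.008 -0.116]
-0.08 [-9.0000e-03 -3.8300e-01  3.3000e-02 -1.0422e+01 -5.0000e-03 -1.1600e-01]
-0.02 [-1.000e-02 -5.180e-01  6.200e-02 -1.386e+01 -1.000e-03 -1.160e-01]
0.04 [-1.0000e-02 -6.5100e-01  9.9000e-02 -1.7298e+01  2.0000e-03 -1.1600e-01]
0.1 [-1.0000e-02 -7.8200e-01  1.4400e-01 -2.0735e+01  6.0000e-03 -1.1600e-01]
```

jog_arm(
  steps="0 -0.12 0.003 -3.5 0 0 15; 0 -0.25 0.014 -7 0 0 15; 0 -0.38 0.035 -10.4 0 0 15; 0 -0.51 0.063 -13.9 0 0 15; 0 -0.64 0.1 -17.3 0 0 15",
)

```text
time: 5.33
position: [0.5697, 0.0508, 0.1496]
tcp_rot: [0.252, -0.167, 0.951, 0.062]
wrist_force: [6.3, 0.2, -7.8]
opening: 0.0233
finger_force: 45.0
```

```bash
python3 - <<'E'
from h import *
p,Rm=now();w=W();print(qr(p,w));s=bot.observe();print("tool force",Rm.inv().apply(s["wrist_force"]))
for q,r in((.04,.092),(.08,.092),(.085,.082),(.085,.078)):print(q,r,rel(p,Rm,*pose(w,q,r)))
E
```

```text
(np.float64(-5.703879270055334e-06), np.float64(0.03502619062211677), np.float64(0.09196552100707085))
tool force [-1.32660115 -2.24506885  9.72051866]
0.04 0.092 [-0.    -0.011 -0.001 -0.028  0.054  0.098]
0.08 0.092 [ 0.00e+00 -1.03e-01  1.00e-03 -2.32e+00  5.20e-02  1.00e-01]
0.085 0.082 [ 0.    -0.104  0.251 -2.606  0.052  0.1  ]
0.085 0.078 [ 0.    -0.099  0.351 -2.606  0.052  0.1  ]
```

jog_arm(
  steps="0 -0.05 0 -1.2 0 0 15; 0 -0.11 0 -2.6 0 0 15; 0 -0.11 0.1 -2.6 0 0 15; 0 -0.11 0.2 -2.6 0 0 15; 0 -0.11 0.22 -2.6 0 0 15",
)

```text
time: 5.75
position: [0.5754, 0.0488, 0.1412]
tcp_rot: [0.248, -0.172, 0.95, 0.082]
wrist_force: [6.7, 0.9, -4.0]
opening: 0.0231
finger_force: 45.0
```

```bash
python3 - <<'E'
from h import *
p,Rm=now();w=W();print(qr(p,w));s=bot.observe();print("tool force",Rm.inv().apply(s["wrist_force"]))
E
```

```text
(np.float64(-9.379243101002854e-05), np.float64(0.08520973417713973), np.float64(0.08259866326946678))
tool force [-3.69668617 -1.9213728   6.59335238]
```

jog_arm(
  steps="0 0 0.01 0 0 0 29; 0 0 0.01 0 0 0 29; 0 0 0.01 0 0 0 29; 0 0 0.01 0 0 0 29; 0 0 0.01 0 0 0 29",
)

```text
time: 6.17
position: [0.5751, 0.0495, 0.1414]
tcp_rot: [0.248, -0.172, 0.95, 0.083]
wrist_force: [-0.6, -0.8, 0.7]
opening: 0.0293
finger_force: 0.0
```

```bash
python3 - <<'E'
from h import *
p,Rm=now();w=W();print(qr(p,w));s=bot.observe();print("tool force",Rm.inv().apply(s["wrist_force"]))
for q in np.arange(.105,.22,.02):print(round(q,3),rel(p,Rm,*pose(w,q,.0815)))
E
```

```text
(np.float64(-0.00010002549849494335), np.float64(0.07485743892961697), np.float64(0.08274722957774548))
tool force [ 0.33363855 -0.45440431 -1.08449166]
0.105 [-0.002 -0.062  0.032 -1.203 -0.031  0.074]
0.125 [-2.000e-03 -1.020e-01  3.300e-02 -2.349e+00 -3.200e-02  7.400e-02]
0.145 [-2.000e-03 -1.430e-01  3.500e-02 -3.494e+00 -3.300e-02  7.400e-02]
0.165 [-2.00e-03 -1.84e-01  3.80e-02 -4.64e+00 -3.40e-02  7.30e-02]
0.185 [-2.000e-03 -2.240e-01  4.100e-02 -5.786e+00 -3.400e-02  7.300e-02]
0.205 [-2.000e-03 -2.650e-01  4.600e-02 -6.932e+00 -3.500e-02  7.300e-02]
```

jog_arm(
  steps="0 -0.03 0.01 -0.6 0 0 29; 0 -0.06 0.02 -1.2 0 0 29; 0 -0.09 0.02 -1.8 0 0 29; 0 -0.12 0.02 -2.9 0 0 29; 0 -0.12 0.02 -2.9 0 0 29",
)

```text
time: 6.58
position: [0.5775, 0.0445, 0.14]
tcp_rot: [0.243, -0.178, 0.947, 0.107]
wrist_force: [0.1, 0.1, 0.3]
opening: 0.0289
finger_force: 0.1
```

jog_arm(
  steps="0 -0.015 0 -0.4 0 0 29; 0 -0.03 0 -0.8 0 0 29; 0 -0.045 0 -1.2 0 0 29; 0 -0.06 0.001 -1.7 0 0 29; 0 -0.06 0.001 -1.7 0 0 29",
)

```text
time: 7.0
position: [0.5783, 0.043, 0.1399]
tcp_rot: [0.241, -0.182, 0.946, 0.121]
wrist_force: [-0.3, 0.6, 0.7]
opening: 0.0288
finger_force: 0.5
```

```bash
cat > st.py <<'E'
from h import *
p,Rm=now();w=W();x,q,r=qr(p,w);s=bot.observe()
y=w[1].T@Rm.apply([0,1,0]);print("x,q,r",np.round([x,q,r],4),"qrot",round(np.arctan2(y[2],y[1]),4),"tool force",Rm.inv().apply(s["wrist_force"]).round(1))
E
python3 st.py
```

```text
x,q,r [-1.000e-04  1.645e-01  8.190e-02] qrot 0.1651 tool force [-0.3  0.8 -0.5]
```

jog_arm(
  steps="0 -0.015 0 -0.4 0 0 29; 0 -0.03 0 -0.8 0 0 29; 0 -0.045 0 -1.2 0 0 29; 0 -0.06 0.001 -1.7 0 0 29; 0 -0.06 0.001 -1.7 0 0 29",
)

```text
time: 7.42
position: [0.5793, 0.0407, 0.1395]
tcp_rot: [0.238, -0.185, 0.944, 0.135]
wrist_force: [-0.6, 1.6, 1.5]
opening: 0.0291
finger_force: 0.7
```

```bash
python3 st.py
```

```text
x,q,r [-1.000e-04  1.959e-01  8.190e-02] qrot 0.1944 tool force [-0.7  1.9 -0.9]
```

jog_arm(
  steps="0 -0.015 0 -0.4 0 0 29; 0 -0.03 0 -0.8 0 0 29; 0 -0.045 0 -1.2 0 0 29; 0 -0.06 0.001 -1.7 0 0 29; 0 -0.06 0.001 -1.7 0 0 29",
)

```text
time: 7.83
position: [0.5801, 0.0391, 0.1391]
tcp_rot: [0.235, -0.189, 0.942, 0.15]
wrist_force: [-0.2, 2.3, 1.9]
opening: 0.029
finger_force: 2.1
```

```bash
python3 st.py
```

```text
x,q,r [-1.000e-04  2.173e-01  8.180e-02] qrot 0.2258 tool force [-1.5  2.5 -0.8]
```

jog_arm(
  steps="0 -0.015 0 -0.4 0 0 29; 0 -0.03 0 -0.8 0 0 29; 0 -0.045 0 -1.2 0 0 29; 0 -0.06 0.001 -1.7 0 0 29; 0 -0.06 0.001 -1.7 0 0 29",
)

```text
time: 8.25
position: [0.5798, 0.04, 0.1388]
tcp_rot: [0.231, -0.193, 0.939, 0.167]
wrist_force: [-5.4, 12.2, 6.5]
opening: 0.029
finger_force: 7.0
```

```bash
python3 st.py
```

```text
x,q,r [-0.0003  0.2073  0.0813] qrot 0.2628 tool force [-2.3 14.4 -2.5]
```

Force has jumped to 14 N, which is a dead stop. I'll back off, open, withdraw along the lever and look.

jog_arm(
  steps="0 0.03 0 0.8 0 0 29; 0 0.06 0 1.7 0 0 29; 0 0.09 0 2.6 0 0 32; 0 0.09 0 2.6 0 0 50; 0 0.09 0 2.6 0 0 50",
)

```text
time: 8.67
position: [0.5797, 0.0396, 0.1394]
tcp_rot: [0.237, -0.187, 0.943, 0.141]
wrist_force: [-0.5, -1.2, -0.3]
opening: 0.0419
finger_force: 0.0
```

```bash
python3 st.py
```

```text
x,q,r [-1.000e-04  2.098e-01  8.200e-02] qrot 0.2071 tool force [ 0.9 -0.9 -0.3]
```

jog_arm(
  steps="0 0 -0.3 0 0 0 56; 0 0 -0.8 0 0 0 56; 0 0 -1.5 0 0 0 56; 0 0 -2.2 0 0 0 56; 0 0 -3 0 0 0 56",
)

```text
time: 9.08
position: [0.5315, -0.0033, 0.2412]
tcp_rot: [0.236, -0.187, 0.943, 0.142]
wrist_force: [0.6, 0.1, -0.4]
opening: 0.0561
finger_force: 0.0
```

jog_arm(
  steps="0 0 -0.8 0 0 0 56; 0 0 -1.6 0 0 0 56; 0 0 -2.2 0 0 0 56; 0 0 -2.2 0 0 0 56; 0 0 -2.2 0 0 0 56",
)

```text
time: 9.5
position: [0.4982, -0.0352, 0.3165]
tcp_rot: [0.238, -0.187, 0.943, 0.14]
wrist_force: [0.3, -0.2, -0.2]
opening: 0.0556
finger_force: 0.0
```

```bash
python3 st.py; python3 - <<'E'
from h import *
import cv2
w=W();out=[]
for n,(x,y) in(("side",(190,130)),("top",(190,160))):
    im=bot.snapshot(n)[:,:,::-1].copy();cv2.imwrite(f"pics/{n}_end.png",im)
    c=cv2.resize(im[y:y+80,x:x+80],(400,400),interpolation=cv2.INTER_CUBIC)
    for r in(.161,.128,.091):
        u=(proj(n,lev(w,.19,r))-[x,y]+.5)*5
        cv2.circle(c,tuple(int(v) for v in u),2,(255,255,0),-1);print(n,r,u.round())
    out.append(c)
cv2.imwrite("pics/p6.png",np.hstack(out))
E
```

```text
x,q,r [0.0005 0.2111 0.2909] qrot 0.2049 tool force [-0.1 -0.3  0.3]
side 0.161 [237. 334.]
side 0.128 [260. 347.]
side 0.091 [283. 360.]
top 0.161 [354. 193.]
top 0.128 [331. 166.]
top 0.091 [308. 138.]
```

View pics/p6.png

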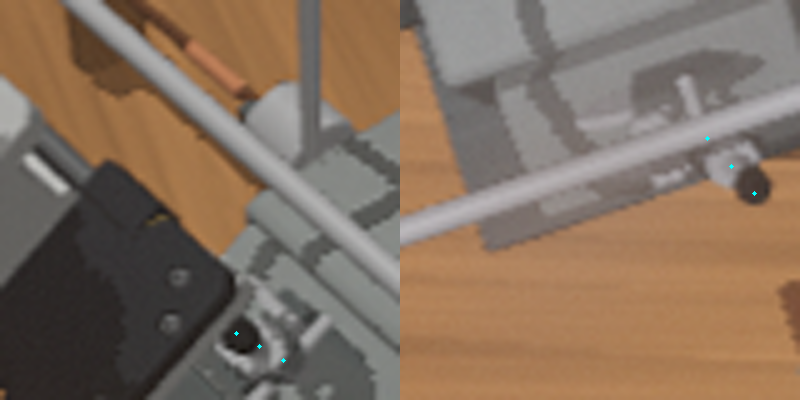

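The cap (753,187 in the right half) puts the lever at about 0.19. The collar height is hard to read in this view, so I'll gauge it by touch: close the tips loosely round the rod under the cap and come down onto the collar's top face. I expect contact at reported r of about 0.105 if it is home, or 0.112 if it is on the rim.

```bash
python3 - <<'E'
from h import *
p,Rm=now();w=W()
for r in(.17,.1195,.112,.1055):print(r,rel(p,Rm,*pose(w,.193,r)))
E
```

```text
0.17 [-0.03   0.055  2.962  0.949 -0.11  -0.016]
0.1195 [-0.032  0.034  4.224  0.949 -0.11  -0.016]
0.112 [-0.033  0.031  4.412  0.949 -0.11  -0.016]
0.1055 [-0.033  0.028  4.574  0.949 -0.11  -0.016]
```

jog_arm(
  steps="-0.03 0.04 0.8 0.9 -0.1 0 40; -0.03 0.04 1.7 0.9 -0.1 0 40; -0.03 0.04 2.6 0.9 -0.1 0 36; -0.03 0.04 3.4 0.9 -0.1 0 36; -0.03 0.03 4.2 0.9 -0.1 0 36",
)

```text
time: 10.02
position: [0.5635, 0.0292, 0.1702]
tcp_rot: [0.237, -0.185, 0.944, 0.135]
wrist_force: [0.3, -0.4, -0.1]
opening: 0.0361
finger_force: 0.0
```

jog_arm(
  steps="0 0 0 0 0 0 13; 0 0 0 0 0 0 13; 0 0 0 0 0 0 13; 0 0 0 0 0 0 13; 0 0 0 0 0 0 13",
  grip_force=5,
)

```text
time: 10.43
position: [0.5647, 0.0267, 0.1753]
tcp_rot: [0.24, -0.185, 0.943, 0.134]
wrist_force: [2.7, 2.8, -2.9]
opening: 0.016
finger_force: 5.0
```

```bash
python3 st.py
```

```text
x,q,r [0.0019 0.1995 0.1229] qrot 0.1911 tool force [-1.5  0.9  4.5]
```

The pads catch the cap at 16 mm. I'll use 19 mm instead, which clears the cap and still overlaps the 24 mm collar's rim.

jog_arm(
  steps="0 0 0 0 0 0 19; 0 0 0 0 0 0 19; 0 0 0 0 0 0 19; 0 0 0 0 0 0 19; 0 0 0 0 0 0 19",
)

```text
time: 10.85
position: [0.5645, 0.0268, 0.1745]
tcp_rot: [0.239, -0.185, 0.944, 0.134]
wrist_force: [-1.2, 0.1, -1.1]
opening: 0.0189
finger_force: 0.0
```

```bash
python3 st.py
```

```text
x,q,r [0.0014 0.1991 0.1223] qrot 0.1917 tool force [1.5 0.4 0.5]
```

Descend gently, in 1 mm-scale steps.

jog_arm(
  steps="0 0 0.05 0 0 0 19; 0 0 0.1 0 0 0 19; 0 0 0.15 0 0 0 19; 0 0 0.2 0 0 0 19; 0 0 0.2 0 0 0 19",
)

```text
time: 11.27
position: [0.5674, 0.0301, 0.1666]
tcp_rot: [0.239, -0.185, 0.944, 0.135]
wrist_force: [0.1, 0.3, 0.1]
opening: 0.0188
finger_force: 0.0
```

```bash
python3 st.py
```

```text
x,q,r [0.0007 0.1954 0.1133] qrot 0.1931 tool force [-0.2  0.2  0.1]
```

jog_arm(
  steps="0 0 0.02 0 0 0 19; 0 0 0.05 0 0 0 19; 0 0 0.07 0 0 0 19; 0 0 0.1 0 0 0 19; 0 0 0.1 0 0 0 19",
)

```text
time: 11.68
position: [0.5691, 0.0313, 0.1636]
tcp_rot: [0.239, -0.185, 0.944, 0.134]
wrist_force: [-0.7, -0.6, -0.2]
opening: 0.0189
finger_force: 0.0
```

```bash
python3 st.py
```

```text
x,q,r [0.001  0.1968 0.1097] qrot 0.1926 tool force [ 0.9 -0.3 -0.3]
```

jog_arm(
  steps="0 0 0.02 0 0 0 19; 0 0 0.05 0 0 0 19; 0 0 0.08 0 0 0 19; 0 0 0.1 0 0 0 19; 0 0 0.1 0 0 0 19",
)

```text
time: 12.1
position: [0.5705, 0.0318, 0.1625]
tcp_rot: [0.239, -0.187, 0.944, 0.134]
wrist_force: [-18.1, -7.0, 16.6]
opening: 0.0192
finger_force: 11.6
```

```bash
python3 st.py
```

```text
x,q,r [0.0017 0.1996 0.108 ] qrot 0.1925 tool force [  8.5   4.  -23.8]
```

jog_arm(
  steps="0 0 -0.3 0 0 0 19; 0 0 -0.7 0 0 0 19; 0 0 -1.1 0 0 0 19; 0 0 -1.1 0 0 0 8; 0 0 -1.1 0 0 0 8",
)

```text
time: 12.52
position: [0.5536, 0.0171, 0.1984]
tcp_rot: [0.24, -0.185, 0.944, 0.134]
wrist_force: [-0.5, 0.3, -0.8]
opening: 0.0097
finger_force: 0.0
```

jog_arm(
  steps="0 0 0 0 0 0 8; 0 0 0.05 0 0 0 8; 0 0 0.1 0 0 0 8; 0 0 0.13 0 0 0 8; 0 0 0.13 0 0 0 8",
)

```text
time: 12.93
position: [0.5549, 0.0198, 0.1924]
tcp_rot: [0.238, -0.185, 0.944, 0.135]
wrist_force: [-0.9, -0.5, -0.8]
opening: 0.0079
finger_force: 0.0
```

```bash
python3 st.py
```

```text
x,q,r [0.0004 0.1936 0.1438] qrot 0.1936 tool force [ 1.2 -0.2  0.2]
```

jog_arm(
  steps="0 0 0.02 0 0 0 8; 0 0 0.04 0 0 0 8; 0 0 0.06 0 0 0 8; 0 0 0.06 0 0 0 8; 0 0 0.06 0 0 0 8",
)

```text
time: 13.35
position: [0.5562, 0.0201, 0.1914]
tcp_rot: [0.239, -0.185, 0.944, 0.134]
wrist_force: [-0.2, 0.0, -0.0]
opening: 0.0082
finger_force: 0.0
```

```bash
python3 st.py
```

```text
x,q,r [0.0011 0.1963 0.1423] qrot 0.1923 tool force [ 0.2  0.1 -0.1]
```

jog_arm(
  steps="0 0 0.02 0 0 0 8; 0 0 0.03 0 0 0 8; 0 0 0.05 0 0 0 8; 0 0 0.05 0 0 0 8; 0 0 0.05 0 0 0 8",
)

```text
time: 13.77
position: [0.5568, 0.0204, 0.1907]
tcp_rot: [0.239, -0.186, 0.944, 0.134]
wrist_force: [-8.1, -3.2, 7.8]
opening: 0.008
finger_force: 5.4
```

```bash
python3 st.py
```

```text
x,q,r [0.0014 0.1973 0.1414] qrot 0.1921 tool force [  3.6   1.8 -11. ]
```

Cap contact is at r = 0.1414 and collar contact at 0.108. The 33.4 mm difference matches the 33 mm expected with the pin fully home (26.5 mm if on the rim). Now I withdraw.

jog_arm(
  steps="0 0 -0.5 0 0 0 8; 0 0 -1.2 0 0 0 8; 0 0 -2 0 0 0 8; 0 0 -2.8 0 0 0 8; 0 0 -2.8 0 0 0 8",
)

```text
time: 14.18
position: [0.5134, -0.0201, 0.2913]
tcp_rot: [0.243, -0.185, 0.943, 0.131]
wrist_force: [0.1, -0.2, 0.7]
opening: 0.0082
finger_force: 0.0
```

```bash
python3 st.py; python3 - <<'E'
from plant import bot
for _ in range(4):bot.snapshot("top")
print(bot.observe()["joint_vel"].round(3));print(bot.sign_off())
E
```

```text
x,q,r [0.0046 0.2014 0.2581] qrot 0.184 tool force [-0.4 -0.1 -0.6]
[0.008 0.015 0.008 0.001 0.001 0.001]
the job is handed in; nothing more can be done
None
```

The winder is in reverse: the lever stands at about 0.19 rad against a felt dead stop, a touch check put the collar fully home in the notch, the gripper is clear, and the job was handed in at about 14 s with no verdict returned.

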